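# Take the squeeze-and-turn safety cap off the cleaner jar

### The job

Take the red safety cap off the clamped cleaner jar: squeeze its two yellow side tabs fully in, keep them squeezed and turn the cap anticlockwise until you feel it come up against its stop, then lift it off and stand it upright on the floor of the black tray. Never force the cap against the neck (not when squeezing, at the stop, or when lifting), set it down gently, and leave everything else where it is.

Things in the scene. Friction and masses are not known exactly. Their poses are not given: they have to be found in the camera images.
- jar: white jar with an orange band, 90 mm in diameter, fixed in a dark steel bench clamp (foot 130 mm square); it cannot move or turn. Origin: centre of its underside, on the table. Flat shoulder, 54 mm across, 110 mm up; on it four small catches, 23 to 26 mm from the axis and 4.5 mm high, one on each side of each tab's foot. The neck (28 mm) stands in the middle, under the cap.
- cap_grip (a point): centre of the red safety cap, on its axis, 23 mm above its lower edge and 13 mm below its top, midway between its two yellow tabs. Cap 43 mm across, 36 mm tall, about 85 g, z up. Tabs: upright paddles on its +y and -y sides, 20 mm wide, 9 to 36 mm above its lower edge, 63 mm apart over their outer faces when free, 53 mm when fully in. Pinch them along the cap's y, level with this point.
- cap_top (a point): centre of the cap's top. How it opens: with both tabs in, it turns anticlockwise seen from above to a hard stop, 0.60 to 1.35 rad on (hidden lugs, different each time; feel for it). It lifts off straight only at the stop (within 0.06 rad of it). Turning takes up to about 0.15 N m; at the stop 0.3 N m is plenty. A seal pushes it up with 6 N. Without both tabs in, catches block it.
- tab_a (a joint): inward travel of the tab on the cap's +y side, m: 0 free, 0.005 fully in; it clears the catches from about 0.0035. Sprung: 1.6 N at 0, 5.6 N fully in; 15 to 20 N of grip is plenty. The cap has 0.8 mm of sideways play on the neck: a pinch that is off centre presses it against the neck
- tab_b (a joint): the same for the tab on the cap's -y side; a white bar on the cap's red top points from tab to tab
- tray: black shallow tray fixed to the table, 160 mm (its x) by 190 mm (its y), walls 4 mm thick and 15 mm high, floor top 5 mm above the table. Origin: centre of its underside
- bung: blue stopper, 26 mm across and 18 mm tall, standing in the corner of the tray at about +50 mm along the tray's x and +70 mm along its y; origin at the centre of its underside; leave alone
- tub: grey tub with blue label and black lid, no tabs, 86 mm in diameter and 125 mm tall, loose; origin at the centre of its underside; leave alone
- spray: white spray bottle with orange band, 75 mm in diameter, 210 mm tall; origin under its centre; leave alone
- spray2: white spray bottle with blue band, 75 mm in diameter, 210 mm tall; origin under its centre; leave alone
- tape: blue roll of tape lying flat, 104 mm across, 25 mm tall; origin at the centre of its underside; leave alone
- squeegee: yellow squeegee with a black handle, 170 mm wide and 160 mm long, 20 mm tall, lying flat; origin on its underside where handle and blade meet; leave alone
- brush: green scrubbing brush with a wooden back, 190 by 50 mm, 46 mm tall; origin at the centre of its underside; leave alone
Things that resemble listed ones, but are neither listed nor needed, are in the scene too. There is more than one size of the part that bears cap_grip; the job needs the smallest.

How it is judged:
On the way, in this order (a step that is already met when the one before it is completed fails the run):
1. both tabs are squeezed in past the catches with the cap still down on the neck (value of joint each of tab_a, tab_b above 0.0033 m and z of cap_grip in the frame of jar below 0.142 m), for 0.2 s.
2. the cap is lifted clear of the neck (z of cap_grip in the frame of jar above 0.17 m), for 0.1 s.
At the end, for the whole second after the job is handed in: the cap stands upright (within 7 degrees), released and at rest, on the floor of the tray (its centre 24 to 32 mm above the tray's underside and inside the tray's walls); the bung and the tub are within 20 mm and the spray bottles, tape, squeegee and brush within 30 mm of where they stood (angle between cap_grip's own z axis and vertical below 0.12 rad and x of cap_grip in the frame of tray between -0.076 and 0.076 m and y of cap_grip in the frame of tray between -0.091 and 0.091 m and z of cap_grip in the frame of tray between 0.024 and 0.032 m and distance of each of bung, tub from where it was at the start of the episode below 0.02 m and distance of each of spray, spray2, tape, squeegee, brush from where it was at the start of the episode below 0.03 m); the robot touches nothing.
It fails at once if the cap is forced: more than 60 N between the cap and the jar's neck or shoulder (contact force between cap and jar above 60 N).
It fails at once if the cap is banged or pressed down in the tray with more than 40 N (contact force between cap and tray above 40 N).
It fails at once if a bystander is pushed or knocked (distance of any of bung, tub from where it was at the start of the episode above 0.02 m or distance of any of spray, spray2, tape, squeegee, brush from where it was at the start of the episode above 0.03 m).
It also fails if it takes over 67 s, if anything falls off the work surface, if the arm or the gripper's body presses on something with over 40 N, if the wrist force passes 120 N, or if a joint passes its speed limit or range.

### The arm

A 7-joint arm with a two-finger parallel gripper is mounted at the origin on the work surface. World frame = base frame: x ahead of the robot, y to its left, z up, the work surface at z = 0. Lengths are in m, angles in rad, forces in N, time in s.
With the tool pointing down it reaches from about 0.425 to 0.875 m from the base axis. Payload 4.7 kg.
Tool frame: the origin (TCP) lies midway between the tips of the shut fingers; the grasp point (between the pads) lies 19 mm behind it (grip_depth is the distance from the TCP to the grasp point, in m); z points along the fingers, y is the direction in which the jaws open and shut (so a half turn about z gives the same grasp; the last joint's range is limited). The gripper opens to 87 mm and grips with 3 to 60 N. Pads are 19 mm wide; open, the fingers measure 117 mm over their backs; the gripper's body (75 mm by 190 mm) begins 51 mm behind the grasp point.
Start: joints at [-1.261, 0.321, -0.07, 1.45, 0.023, 1.371, -0.057], TCP at [0.19, 0.622, 0.223] pointing down, gripper open.
Joint ranges: [-2.86, 2.86], [-0.3, 2.09], [-1.38, 1.24], [0.06, 2.45], [-1.56, 4.7], [0.09, 2.05], [-2.69, 2.69]. Speed limits (rad/s): [2.57, 2.57, 3.14, 3.14, 3.14, 3.14, 3.14].

### API

Orientations are given as a unit quaternion [x, y, z, w].
In Python, from bench import * gives the robot as it stands. Calls block until the motion is done:
- move_ptp(position, orientation): joint-space move of the TCP to a pose.
- movel(position, orientation=None, rate=0.15): straight line of the TCP; orientation=None keeps the orientation; rate is the mean speed in m/s.
- movej(angles): joint-space move.
- grip(opening, force=None): opening from 0.0 (shut) to 1.0 (fully open); force is the grip in N (None keeps the last); returns when the fingers have stopped.
- dwell(seconds).
- solve_ik(position, orientation): joint angles nearest the present ones, or None.
- get_obs(): the state.
- camera(name): name is "scene" or "top" or "wrist"; returns a dict with "pixels" (480x640x3 uint8, red, green, blue), "mtx" (3x3 intrinsics, pixels), "rvec" (rotation vector, rad) and "tvec" (3), from world to camera coordinates, as OpenCV has them; the wrist camera has in their place "tool_from_camera" (4x4, takes a point from camera to tool coordinates, whose origin is the TCP and whose axes are the flange's). Camera axes: x right, y down, z forward; pixel columns grow to the right and rows downward; lengths in m; the calibration is good to about 2 mm. A picture is of the moment at which its call begins: read the wrist's pose just before it. There is no depth.
A pose or a line that the arm cannot do raises IKError and nothing moves.
- job_done(): hands the job in, once; it reports no verdict.
The state is a dict: "t": time; "joint_positions": joint angles; "joint_velocities": joint speeds; "joint_torque": joint torques, N m; "tcp_pos": TCP position; "tcp_rot": TCP orientation; "contact_force": force on the tool from outside, world axes, zero at the start; "moment": the same for the moment, N m; "finger_gap": opening from 0.0 (shut) to 1.0 (fully open).
Only numpy, scipy, OpenCV 4.12 (cv2) and the standard library are available. Lean on these libraries where they do the work, as an engineer would, in place of code of your own. Each camera call takes 0.05 s, during which the arm holds its last target. There are 200 camera calls.

## Working session

There is one attempt and no reset: what is moved stays moved. The work goes in short steps, each a Python script; the robot and the scene stay as the last script left them, time stands still between calls to the robot, and variables do not carry over. Pictures are saved under pics/ and viewed, about 8 in all and at most 12, crops included, and the job is handed in when it is done.

```bash
mkdir -p pics; ls; python3 - <<'E'
from bench import *
import cv2,numpy as np,pickle
d={}
for n in ("scene","top"):
    c=camera(n); d[n]=c; cv2.imwrite(f"pics/{n}0.png",c["pixels"][:,:,::-1])
    R=cv2.Rodrigues(np.array(c["rvec"],float))[0]; print(n,np.round(-R.T@np.ravel(c["tvec"]),3), np.round(R,2).tolist(), np.round(c["mtx"],1).tolist())
pickle.dump(d,open("cams.pkl","wb"))
o=get_obs(); print(o)
E
```

```text
pics
scene [1.372 0.703 0.821] [[-0.64, 0.77, -0.01], [0.41, 0.33, -0.85], [-0.65, -0.55, -0.53]] [[568.8, 0.0, 316.3], [0.0, 568.8, 244.8], [0.0, 0.0, 1.0]]
top [ 0.247 -0.026  1.526] [[-0.01, -1.0, -0.01], [-0.98, 0.01, -0.21], [0.21, 0.0, -0.98]] [[601.6, 0.0, 315.1], [0.0, 601.6, 243.8], [0.0, 0.0, 1.0]]
{'t': 0.1, 'joint_positions': array([-1.26089136,  0.32176539, -0.07010488,  1.45155153,  0.02263621,
        1.37081599, -0.05692556]), 'joint_velocities': array([ 1.30597580e-03, -1.38500049e-03,  1.02001133e-04, -5.20995244e-03,
        2.01811713e-05, -9.73537711e-04, -1.82343710e-04]), 'joint_torque': array([-4.04057855e-04, -4.92573094e+01, -4.06060964e-01, -3.13399243e+01,
       -6.40728185e-02,  3.95986461e-02,  6.87056649e-05]), 'tcp_pos': array([0.18938247, 0.62127488, 0.22156108]), 'tcp_rot': array([ 1.47349633e-01,  9.89084080e-01, -8.73911819e-04, -6.79977258e-05]), 'contact_force': array([ 0.84730682, -0.08364512, -0.06665403]), 'moment': array([-0.05187276, -0.04873254,  0.03109429]), 'finger_gap': 0.9981192466367866}
```

View pics/scene0.png

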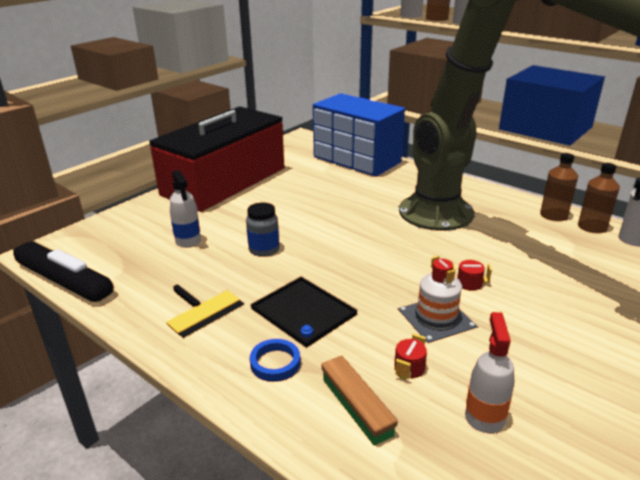

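View pics/top0.png

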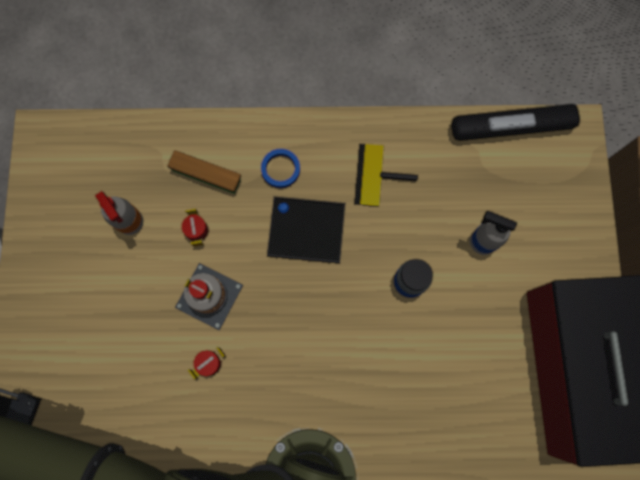

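Both pictures show three red caps. In the top view one is on the clamped jar (198,290), and two stand loose on the table at (194,228) and (207,363). The job needs the one on the orange-banded jar in the clamp, which also looks the smallest. In the top view the tray is at (306,230) and the bung at (283,208).

```bash
cat > h.py <<'E'
import cv2,numpy as np
def ray(c,uv):
    R=cv2.Rodrigues(np.array(c["rvec"],float))[0]; o=-R.T@np.ravel(c["tvec"])
    d=R.T@np.linalg.inv(c["mtx"])@np.array([uv[0],uv[1],1.]); return o,d/np.linalg.norm(d)
def plane(o,d,z): return o+d*(z-o[2])/d[2]
def cross(a,b):
    (o1,d1),(o2,d2)=a,b; s=np.linalg.lstsq(np.c_[d1,-d2],o2-o1,rcond=None)[0]
    p,q=o1+s[0]*d1,o2+s[1]*d2; return (p+q)/2,np.linalg.norm(p-q)
def blobs(img,lo,hi,amin=15):
    hsv=cv2.cvtColor(img,cv2.COLOR_RGB2HSV)
    m=cv2.inRange(hsv,lo,hi) if lo[0]<=hi[0] else cv2.inRange(hsv,(lo[0],*lo[1:]),(179,*hi[1:]))|cv2.inRange(hsv,(0,*lo[1:]),hi)
    cs,_=cv2.findContours(m,cv2.RETR_EXTERNAL,cv2.CHAIN_APPROX_NONE)
    return [c for c in cs if cv2.contourArea(c)>=amin]
E
python3 - <<'E'
import pickle; from h import *
d=pickle.load(open("cams.pkl","rb")); t,s=d["top"],d["scene"]
for n,c in d.items():
    print(n,[(cv2.boundingRect(k),np.round(cv2.minEnclosingCircle(k)[0]).tolist()) for k in blobs(c["pixels"],(172,140,90),(5,255,255))])
for px in ((198,290),(194,228),(207,363)): print(px,[np.round(plane(*ray(t,px),z),3) for z in (0.04,0.148)])
p=t["pixels"]; g=cv2.inRange(cv2.cvtColor(p,cv2.COLOR_RGB2GRAY),0,45); g[:185]=0;g[275:]=0;g[:,:250]=0;g[:,360:]=0
k=max(cv2.findContours(g,cv2.RETR_EXTERNAL,1)[0],key=cv2.contourArea); r=cv2.minAreaRect(k)
print("tray",r,[np.round(plane(*ray(t,q),.012),3).tolist() for q in cv2.boxPoints(r)])
b=[k for k in blobs(p,(100,120,50),(125,255,255)) if 275<k[0,0,0]<295 and 200<k[0,0,1]<218]
print("bung",[np.round(plane(*ray(t,cv2.minEnclosingCircle(k)[0]),.018),3) for k in b])
for n,q,z in (("spray",(118,215),.1),("jar foot",(210,296),0.005)): print(n,plane(*ray(t,q),z))
a=cv2.resize(p[265:325,165:245],None,fx=5,fy=5,interpolation=2); e=cv2.resize(s["pixels"][250:310,400:480],None,fx=5,fy=5,interpolation=2)
cv2.imwrite("pics/crop.png",np.hstack([a,e])[:,:,::-1])
E
```

```text
scene [((396, 339, 30, 24), [410.0, 352.0]), ((490, 313, 20, 34), [498.0, 329.0]), ((459, 260, 25, 17), [471.0, 269.0]), ((433, 259, 19, 13), [442.0, 266.0]), ((154, 148, 40, 15), [174.0, 155.0])]
top [((194, 351, 25, 25), [206.0, 363.0]), ((189, 280, 18, 18), [198.0, 289.0]), ((182, 215, 24, 23), [193.0, 226.0]), ((96, 192, 21, 27), [106.0, 205.0])]
(198, 290) [array([0.448, 0.272, 0.04 ]), array([0.433, 0.251, 0.148])]
(194, 228) [array([0.606, 0.288, 0.04 ]), array([0.58 , 0.265, 0.148])]
(207, 363) [array([0.269, 0.245, 0.04 ]), array([0.268, 0.225, 0.148])]
tray ((305.6708068847656, 229.70675659179688), (71.15423583984375, 59.68232727050781), 5.440331935882568) [[0.537, 0.103, 0.012], [0.696, 0.089, 0.012], [0.676, -0.096, 0.012], [0.518, -0.078, 0.012]]
bung [array([0.665, 0.064, 0.018])]
spray [0.62615093 0.46293491 0.1       ]
jar foot [0.43669921 0.24843024 0.005     ]
```

View pics/crop.png

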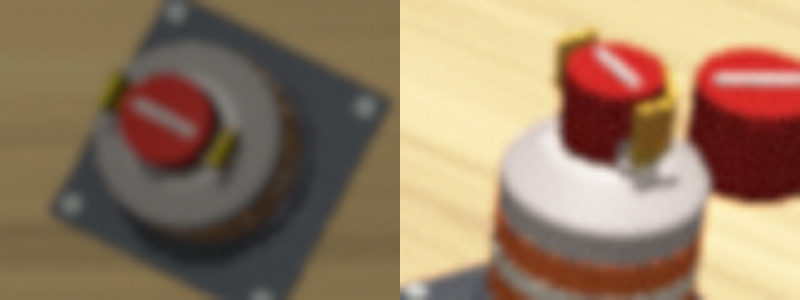

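The crop confirms it: the small cap sits on the clamped jar, its top is about 18 px across against 25 px for the loose ones, and it has tabs and a white bar. Next I check IK over the whole turn and go to a hover.

```bash
cat >> h.py <<'E'
from scipy.spatial.transform import Rotation as Rn
def down(phi):
    y=np.array([np.cos(phi),np.sin(phi),0]); z=np.array([0,0,-1.]); return Rn.from_matrix(np.c_[np.cross(y,z),y,z]).as_quat()
E
python3 - <<'E'
from bench import *; from h import *
o=get_obs(); R0=Rn.from_quat(o["tcp_rot"]).as_matrix(); print("yaw now",np.degrees(np.arctan2(R0[1,1],R0[0,1])))
for f in (60,-120):
  for th in (0,.5,1,1.45):
    for z in (.118,.2):
      q=solve_ik([.433,.251,z],down(np.radians(f)+th)); print(f,th,z,None if q is None else np.round(q,2))
c=camera("wrist"); print(np.round(c["tool_from_camera"],3).tolist(),np.round(c["mtx"],1).tolist())
E
```

```text
yaw now 73.05325724060391
60 0 0.118 [-0.8   0.08  0.24  1.95 -0.02  1.11  0.49]
60 0 0.2 [-0.8   0.01  0.22  1.85 -0.    1.28  0.47]
60 0.5 0.118 [-0.76  0.08  0.19  1.95 -0.02  1.11  0.98]
60 0.5 0.2 [-0.75  0.01  0.17  1.85 -0.    1.28  0.97]
60 1 0.118 [-0.74  0.08  0.17  1.95 -0.02  1.11  1.48]
60 1 0.2 [-0.76  0.01  0.18  1.85 -0.    1.28  1.47]
60 1.45 0.118 [-0.72  0.08  0.15  1.95 -0.01  1.11  1.93]
60 1.45 0.2 [-0.74  0.01  0.16  1.85 -0.    1.28  1.92]
-120 0 0.118 [-1.57  0.12  1.07  1.97 -0.12  1.11 -2.55]
-120 0 0.2 [-1.25 -0.    0.67  1.87  0.    1.28 -2.67]
-120 0.5 0.118 [-0.97  0.08  0.41  1.96 -0.04  1.11 -2.14]
-120 0.5 0.2 [-0.97  0.01  0.39  1.86 -0.    1.28 -2.17]
-120 1 0.118 [-0.95  0.08  0.39  1.96 -0.04  1.11 -1.64]
-120 1 0.2 [-0.96  0.01  0.38  1.86 -0.    1.28 -1.67]
-120 1.45 0.118 [-0.92  0.08  0.36  1.96 -0.03  1.11 -1.19]
-120 1.45 0.2 [-0.92  0.01  0.35  1.86 -0.    1.28 -1.22]
[[-0.002, -0.969, -0.248, 0.069], [1.0, -0.002, -0.001, -0.001], [0.0, -0.248, 0.969, -0.162], [0.0, 0.0, 0.0, 1.0]] [[408.1, 0.0, 319.8], [0.0, 408.1, 240.2], [0.0, 0.0, 1.0]]
```

```bash
cat >> h.py <<'E'
def wray(o,c,uv):
    R=Rn.from_quat(o["tcp_rot"]).as_matrix(); T=np.array(c["tool_from_camera"]); p=np.array(o["tcp_pos"])
    d=R@T[:3,:3]@np.linalg.inv(c["mtx"])@np.array([uv[0],uv[1],1.]); return p+R@T[:3,3],d/np.linalg.norm(d)
E
python3 - <<'E'
from bench import *; from h import *
import pickle
movel([.433,.251,.30],down(np.radians(60)),rate=.2)
movel([.433,.251,.235],rate=.1); dwell(.3)
L=[]
for p in ([.433,.251,.235],[.403,.251,.235],[.433,.251,.235]):
    if L: movel(p,rate=.1); dwell(.3)
    if len(L)==2: break
    o=get_obs(); c=camera("wrist"); L.append((o,c)); cv2.imwrite(f"pics/w{len(L)}.png",c["pixels"][:,:,::-1])
pickle.dump(L,open("w.pkl","wb"))
for o,c in L:
    print(o["t"],o["tcp_pos"],[(cv2.boundingRect(k),cv2.contourArea(k)) for k in blobs(c["pixels"],(172,140,60),(6,255,255),100)],
     "yel",[(cv2.boundingRect(k),cv2.contourArea(k)) for k in blobs(c["pixels"],(20,120,60),(35,255,255),40)])
E
```

```text
3.65 [0.43321705 0.25113701 0.23545309] [((413, 346, 41, 36), 875.0), ((294, 206, 66, 73), 3653.0), ((173, 0, 88, 84), 5620.5)] yel [((285, 376, 355, 21), 5297.0), ((531, 291, 42, 72), 1342.5), ((67, 290, 43, 73), 1395.0), ((277, 227, 16, 38), 357.5), ((359, 223, 18, 38), 380.5), ((177, 84, 45, 21), 434.0), ((228, 0, 27, 14), 187.5)]
4.45 [0.40335456 0.2508999  0.23493583] [((428, 352, 26, 30), 423.0), ((318, 242, 64, 65), 3155.5), ((195, 33, 83, 83), 5126.0)] yel [((284, 376, 356, 21), 5287.5), ((419, 346, 19, 13), 109.0), ((531, 291, 42, 72), 1329.0), ((67, 290, 43, 73), 1384.5), ((301, 263, 14, 40), 303.5), ((379, 259, 19, 40), 408.5), ((199, 114, 42, 22), 479.0), ((233, 9, 41, 38), 711.5)]
```

View pics/w1.png

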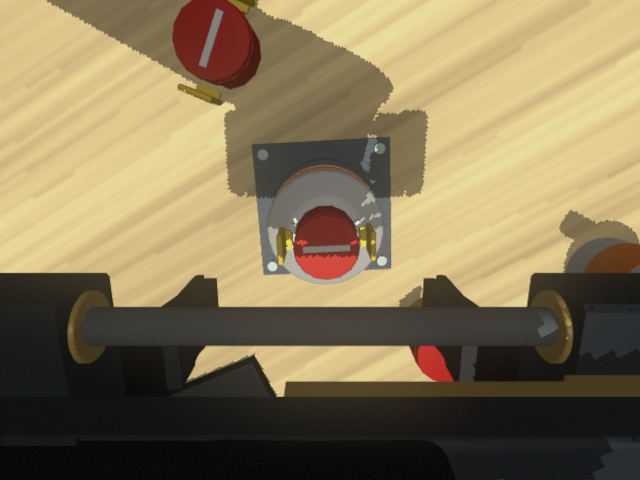

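The wrist view shows the jar cap at (326,243), its white bar at about (326,249) and its tabs at (285,244) and (368,242). I'll use the bar's centre and ends.

```bash
python3 - <<'E'
from h import *
import pickle
L=pickle.load(open("w.pkl","rb")); B=[]
for (o,c),(x,y,w,h) in zip(L,((294,206,66,73),(318,242,64,65))):
    p=c["pixels"]; hsv=cv2.cvtColor(p,cv2.COLOR_RGB2HSV); m=np.zeros(hsv.shape[:2],np.uint8)
    m[y+15:y+h-5,x+4:x+w-4]=cv2.inRange(hsv,(0,0,80),(179,110,255))[y+15:y+h-5,x+4:x+w-4]
    k=max(cv2.findContours(m,cv2.RETR_EXTERNAL,1)[0],key=cv2.contourArea); r=cv2.minAreaRect(k); b=cv2.boxPoints(r)
    v0,v1=b[1]-b[0],b[2]-b[1]; v=v0 if np.hypot(*v0)>np.hypot(*v1) else v1; v=v/np.hypot(*v); ctr=np.array(r[0])
    hl=max(r[1])/2; B.append((wray(o,c,ctr),[plane(*wray(o,c,ctr+s*hl*v),.147) for s in(-1,1)]))
    e=B[-1][1]; d=e[1]-e[0]; print("bar px",np.round(ctr,1),np.round(r[1],1),"mid",np.round((e[0]+e[1])/2,4),"len",np.round(np.hypot(*d[:2]),4),"ang",np.degrees(np.arctan2(d[1],d[0]))%180)
    for yy in blobs(p,(20,120,60),(35,255,255),200):
        bx=cv2.boundingRect(yy)
        if 270<bx[0]<400 and bx[1]<300: M=cv2.moments(yy); print("tab",np.round(plane(*wray(o,c,(M["m10"]/M["m00"],M["m01"]/M["m00"])),.14),4))
    # red width near bar
    row=int(ctr[1]); e=[plane(*wray(o,c,(u,row)),.147) for u in (x,x+w)]; print("dia",np.linalg.norm(e[1]-e[0]))
p,g=cross(B[0][0],B[1][0]); print("tri",p,g)
d=pickle.load(open("cams.pkl","rb")); print("top/scene",cross(ray(d["top"],(197.5,288.5)),ray(d["scene"],(442,265))))
print("top cam",plane(*ray(d["top"],(197.5,288.5)),.147))
E
```

```text
bar px [326.5 248.4] [ 6.9 47.3] mid [0.4352 0.2537 0.147 ] len 0.0301 ang 62.58671406243099
tab [0.4199 0.2303 0.14  ]
tab [0.4454 0.2793 0.14  ]
dia 0.04201843550193916
bar px [349.5 286.9] [ 6.9 47.2] mid [0.4353 0.2535 0.147 ] len 0.0307 ang 63.083991657138895
tab [0.4189 0.2303 0.14  ]
tab [0.4446 0.2794 0.14  ]
dia 0.04165762781400531
tri [0.43512952 0.25364299 0.1473942 ] 0.00024243810409887474
top/scene (array([0.43691418, 0.2524737 , 0.14511861]), np.float64(0.0003195469469837874))
top cam [0.4365786  0.25223593 0.147     ]
```

```bash
cat >> h.py <<'E'
PHI=np.radians(62.8); C=np.array([.4352,.2536,.116])
def toolF(o,b):
    R=Rn.from_quat(o["tcp_rot"]).as_matrix(); return np.round(R.T@(np.array(o["contact_force"])-b["contact_force"]),2),np.round(np.array(o["moment"])-b["moment"],3)
E
python3 - <<'E'
from bench import *; from h import *
import pickle
movel(C+[0,0,.06],down(PHI),rate=.1); grip(.85,18); dwell(.3)
b=get_obs(); pickle.dump(b,open("b.pkl","wb"))
movel(C,rate=.04); dwell(.3)
o=get_obs(); print("down",o["t"],o["tcp_pos"],toolF(o,b))
for g in (.76,.73,.70,.68,.66,.64):
    grip(g,18); dwell(.15); o=get_obs(); print(g,o["finger_gap"],o["t"],toolF(o,b))
c=camera("wrist"); cv2.imwrite("pics/w3.png",c["pixels"][:,:,::-1])
E
```

```text
down 8.8167 [0.43523596 0.25361193 0.11607098] (array([-0.22, -0.16,  0.26]), array([-0.012,  0.017, -0.015]))
0.76 0.7647138937360115 9.45 (array([ 0.39,  0.35, -0.34]), array([-0.026,  0.024, -0.007]))
0.73 0.7289278322396741 9.9333 (array([-0.57,  1.97,  0.29]), array([ 0.291, -0.183, -0.085]))
0.7 0.7059319220313739 10.4167 (array([ 0.13,  1.33, -0.15]), array([ 0.252, -0.109, -0.064]))
0.68 0.6814413821165308 10.85 (array([-0.12,  1.34, -1.28]), array([ 0.246, -0.003, -0.044]))
0.66 0.658184661294126 11.2833 (array([ 1.42,  1.14, -1.88]), array([ 0.3  , -0.032, -0.055]))
0.64 0.6380410456989521 11.7167 (array([-0.44,  1.95, -1.86]), array([ 0.247, -0.059, -0.05 ]))
```

View pics/w3.png

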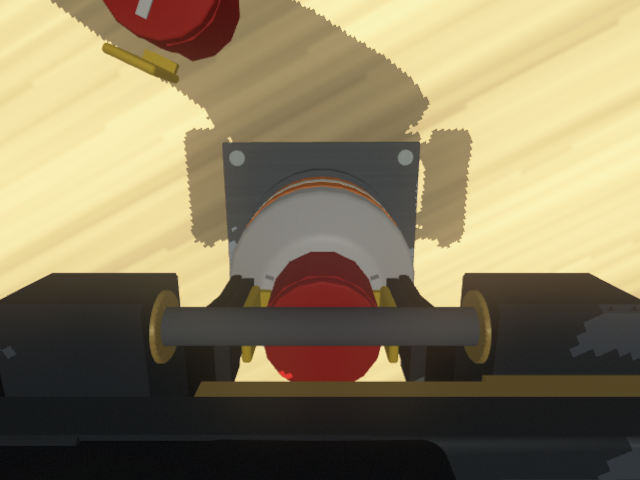

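The cap sits between the pads. The small +y reaction means the tool should shift slightly along its own +y, so I re-centre and squeeze fully.

```bash
python3 - <<'E'
from bench import *; from h import *
import pickle
b=pickle.load(open("b.pkl","rb")); y=np.array([np.cos(PHI),np.sin(PHI),0])
for s in (.0005,.001):
    movel(C+s*y,down(PHI),rate=.02); dwell(.3); o=get_obs(); print("shift",s,o["finger_gap"],toolF(o,b))
grip(.62,18); dwell(.2); o=get_obs(); print(o["finger_gap"],o["t"],toolF(o,b))
grip(.5,18); dwell(.5); o=get_obs(); print(o["finger_gap"],o["finger_gap"]*87,o["t"],o["tcp_pos"],toolF(o,b))
E
```

```text
shift 0.0005 0.6409211299393152 (array([ 0.53,  1.28, -2.32]), array([ 0.201,  0.091, -0.076]))
shift 0.001 0.6407531832188823 (array([ 0.88,  0.98, -3.29]), array([ 0.104,  0.14 , -0.092]))
0.6222188958667443 13.35 (array([ 0.48,  0.4 , -3.45]), array([-0.003,  0.095, -0.045]))
0.5999779417582677 52.19808093296929 14.075 [0.43570327 0.25449002 0.11608322] (array([ 0.6 ,  0.29, -4.95]), array([-0.125,  0.288, -0.037]))
```

```bash
cat > turn.py <<'E'
from bench import *; from h import *
import pickle,sys
b=pickle.load(open("b.pkl","rb")); P=C+.001*np.array([np.cos(PHI),np.sin(PHI),0])
th,step,end,lim=map(float,sys.argv[1:5])
while th<end:
    th+=step; movel(P,down(PHI+th)); dwell(.05); o=get_obs(); R=Rn.from_quat(o["tcp_rot"]).as_matrix()
    f,m=toolF(o,b); a=np.arctan2(R[1,1],R[0,1])-PHI
    print(f"{o['t']:.2f} th {th:.3f} act {a:.3f} F {f} M {m} gap {o['finger_gap']:.4f}")
    if abs(m[2])>lim or np.hypot(*f[:2])>15: break
E
python3 turn.py 0 .05 .5 .22
```

```text
14.38 th 0.050 act 0.049 F [ 0.72 -0.68 -4.91] M [-0.063  0.154 -0.079] gap 0.6029
14.68 th 0.100 act 0.098 F [ 0.47 -0.52 -5.02] M [-0.085  0.07  -0.045] gap 0.6009
14.97 th 0.150 act 0.148 F [-0.28 -0.1  -4.68] M [-0.103  0.035 -0.061] gap 0.6036
15.28 th 0.200 act 0.198 F [-0.52  0.39 -4.4 ] M [-0.043 -0.038 -0.015] gap 0.6023
15.57 th 0.250 act 0.248 F [-0.55  0.56 -5.58] M [-0.032  0.007 -0.039] gap 0.6042
15.88 th 0.300 act 0.298 F [-0.51 -0.27 -5.86] M [-0.03  -0.063 -0.062] gap 0.6043
16.18 th 0.350 act 0.348 F [ 0.25  0.48 -4.7 ] M [-0.067 -0.011 -0.018] gap 0.6014
16.48 th 0.400 act 0.398 F [-0.45  0.32 -4.83] M [-0.044  0.083 -0.042] gap 0.6007
16.77 th 0.450 act 0.448 F [-0.37  1.08 -5.63] M [-0.041  0.034 -0.029] gap 0.6022
17.07 th 0.500 act 0.498 F [ 0.8   0.18 -5.86] M [-0.079  0.064 -0.033] gap 0.6028
17.38 th 0.550 act 0.548 F [-0.05 -0.02 -4.3 ] M [-0.035  0.013 -0.06 ] gap 0.6020
```

```bash
python3 turn.py .55 .025 1.42 .2
```

```text
17.68 th 0.575 act 0.574 F [ 0.62 -0.06 -4.9 ] M [-0.032  0.052 -0.056] gap 0.6036
17.98 th 0.600 act 0.599 F [ 0.32 -0.   -4.53] M [-0.085  0.107 -0.056] gap 0.6022
18.27 th 0.625 act 0.624 F [ 0.65 -0.49 -4.69] M [-0.092  0.12  -0.049] gap 0.6047
18.57 th 0.650 act 0.649 F [ 1.24 -0.11 -5.88] M [-0.102  0.098 -0.089] gap 0.6021
18.88 th 0.675 act 0.674 F [ 0.19 -0.3  -4.46] M [-0.021  0.031 -0.068] gap 0.6021
19.18 th 0.700 act 0.699 F [-0.33 -0.11 -4.65] M [-0.167  0.061 -0.103] gap 0.6044
19.48 th 0.725 act 0.724 F [ 0.14 -0.42 -4.74] M [-0.159 -0.016 -0.007] gap 0.6023
19.77 th 0.750 act 0.749 F [ 0.21 -1.29 -5.8 ] M [-0.228  0.021 -0.036] gap 0.6009
20.07 th 0.775 act 0.774 F [ 0.42 -0.59 -4.61] M [-0.269  0.01  -0.016] gap 0.5966
20.38 th 0.800 act 0.799 F [ 0.14 -1.36 -5.7 ] M [-0.298  0.103 -0.051] gap 0.6068
20.68 th 0.825 act 0.824 F [ 0.67 -1.5  -4.15] M [-0.431  0.044 -0.038] gap 0.6028
20.98 th 0.850 act 0.849 F [-0.03 -1.26 -5.6 ] M [-0.503 -0.007 -0.085] gap 0.6068
21.27 th 0.875 act 0.874 F [-0.46 -2.49 -4.13] M [-0.642 -0.099 -0.119] gap 0.6007
21.57 th 0.900 act 0.899 F [ 0.61 -1.94 -5.19] M [-0.602 -0.103 -0.057] gap 0.6022
21.88 th 0.925 act 0.924 F [ 0.46 -1.45 -4.54] M [-0.576 -0.104 -0.207] gap 0.6042
```

```bash
python3 turn.py .925 .012 .975 .28
```

```text
22.18 th 0.937 act 0.937 F [ 0.56 -2.43 -5.32] M [-0.592 -0.089 -0.207] gap 0.6039
22.48 th 0.949 act 0.948 F [ 0.35 -2.71 -5.58] M [-0.598 -0.198 -0.299] gap 0.6037
```

The resisting moment climbs steadily from about 0.05 to 0.30 N m between 0.90 and 0.95 rad, so this is the stop. I lift in small steps while watching the force.

```bash
python3 - <<'E'
from bench import *; from h import *
import pickle
b=pickle.load(open("b.pkl","rb"))
y=np.array([np.cos(PHI),np.sin(PHI),0]); P=C+.001*y
R=down(PHI+.949); 
for i in range(3): dwell(.1); print(toolF(get_obs(),b))
for z in (.001,.002,.003,.005,.008,.012,.016,.02,.03,.045,.065):
    movel(P+[0,0,z],R,rate=.03); o=get_obs(); f,m=toolF(o,b); print(round(o["t"],2),z,f,m,round(o["finger_gap"],4))
    if f[2]>15: print("resisted"); movel(P,R,rate=.02); break
c=camera("wrist"); cv2.imwrite("pics/w4.png",c["pixels"][:,:,::-1])
E
```

```text
(array([ 0.49, -2.46, -4.76]), array([-0.52 , -0.151, -0.344]))
(array([ 1.74, -2.68, -5.35]), array([-0.553, -0.202, -0.357]))
(array([-0.12, -2.57, -6.57]), array([-0.575, -0.169, -0.259]))
23.02 0.001 [-2.39 -2.61  2.57] [-0.256 -0.671 -0.332] 0.6053
23.27 0.002 [-3.48 -1.8   4.6 ] [-0.003 -0.909 -0.187] 0.605
23.52 0.003 [-0.23 -2.25 -1.11] [-0.345 -0.094 -0.097] 0.6019
23.77 0.005 [-0.03  0.47  1.65] [ 0.004  0.027 -0.073] 0.6006
24.02 0.008 [-0.52 -0.34  0.57] [-0.074 -0.02  -0.051] 0.6028
24.31 0.012 [-0.24  0.48  0.31] [-0.029  0.031 -0.076] 0.6037
24.59 0.016 [-0.99 -1.    1.39] [ 0.003 -0.026 -0.045] 0.6012
24.88 0.02 [-0.82 -0.37  0.9 ] [ 0.045  0.022 -0.033] 0.6035
25.36 0.03 [-0.6   0.43  1.7 ] [ 0.042  0.005 -0.056] 0.6026
26.01 0.045 [-1.17  1.23  0.97] [ 0.056  0.038 -0.08 ] 0.6026
26.82 0.065 [-0.34  0.14  1.2 ] [ 0.052  0.013 -0.057] 0.6013
```

View pics/w4.png

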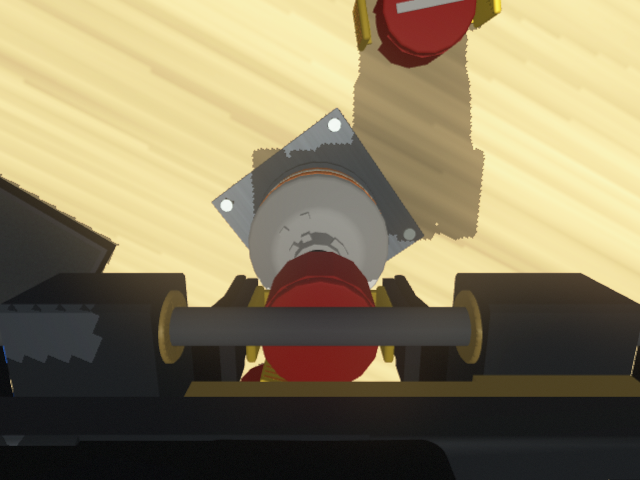

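The cap is free and held level, and only its weight of about 1 N shows. The jar's bare neck is behind it at about (315,245). Next I carry it to the tray and lower it until it touches.

```bash
python3 - <<'E'
from bench import *; from h import *
T=np.array([.592,-.012,0]); R=down(PHI+.949)
movel(T+[0,0,.18],R,rate=.2); movel(T+[0,0,.04],rate=.12); movel(T+[0,0,.017],rate=.04); dwell(.3)
b=get_obs(); print(b["t"],b["tcp_pos"],b["finger_gap"])
z=.017
while z>.006:
    z-=.0007; movel(T+[0,0,z],rate=.02); dwell(.1)
    F=[]
    for i in range(2): F.append(toolF(get_obs(),b)[0]); dwell(.03)
    f=np.mean(F,axis=0); print(round(get_obs()["t"],2),round(z,4),np.round(f,1))
    if f[2]<-3: break
c=camera("wrist"); cv2.imwrite("pics/w5.png",c["pixels"][:,:,::-1])
E
```

```text
30.9083 [ 0.59218769 -0.01199572  0.01724595] 0.601047264591287
31.32 0.0163 [ 0.3 -0.1 -0.4]
31.74 0.0156 [0.2 0.2 0. ]
32.16 0.0149 [ 0.1  0.4 -0.9]
32.58 0.0142 [-0.1 -0.4 -0.6]
32.99 0.0135 [-0.1  0.2 -0.1]
33.41 0.0128 [-0.1  0.4 -0.4]
33.83 0.0121 [-0.   0.  -0.6]
34.24 0.0114 [-0.2  0.  -0.4]
34.66 0.0107 [-0.2  1.1  0.1]
35.08 0.01 [-0.3  0.5 -0. ]
35.49 0.0093 [ 0.2 -0.4 -0.2]
35.91 0.0086 [ 0.8 -0.2 -0.2]
36.33 0.0079 [ 0.6  0.1 -1.6]
36.74 0.0072 [ 1.4  1.1 -5.5]
```

View pics/w5.png

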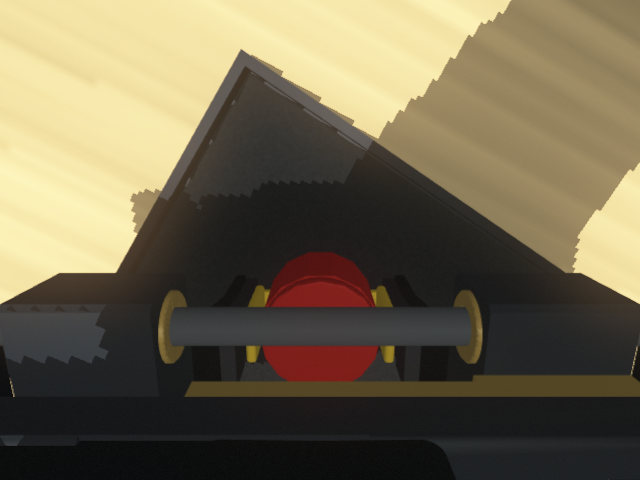

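Contact came at TCP z 0.0075 with 5 N, and the fingertips are still about 2 mm above the floor. I release, retreat and check.

```bash
python3 - <<'E'
from bench import *; from h import *
T=np.array([.592,-.012,0])
for g in (.64,.68,.72,.78,.9): grip(g)
movel(T+[0,0,.03],rate=.03); movel(T+[0,0,.13],rate=.1); dwell(.3)
o=get_obs(); c=camera("wrist"); print(o["t"],o["contact_force"],o["finger_gap"])
cv2.imwrite("pics/w6.png",c["pixels"][:,:,::-1])
for k in blobs(c["pixels"],(172,140,60),(6,255,255),500): print(cv2.boundingRect(k))
movel(T+[0,0,.3],rate=.2); movel([.45,.1,.35],rate=.2)
t,s=camera("top"),camera("scene")
a=[max(blobs(t["pixels"][180:275,255:355],(172,120,60),(6,255,255),20),key=cv2.contourArea)]
m=np.array(cv2.minEnclosingCircle(a[0])[0])+[255,180]; print("cap",m,plane(*ray(t,m),.041),get_obs()["t"])
cv2.imwrite("pics/end.png",np.hstack([cv2.resize(t["pixels"][90:390,60:540],(400,250)),cv2.resize(s["pixels"][140:450,120:520],(400,250))])[:,:,::-1])
E
```

```text
41.225 [-0.06264851 -0.83444402 -0.18997162] 0.9032238969426218
(287, 205, 67, 74)
cap [312.20212936 232.0904274 ] [ 0.59269199 -0.01258718  0.041     ] 43.4667
```

View pics/end.png

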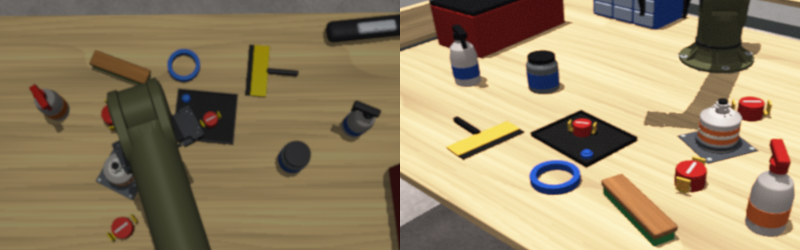

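View pics/w6.png

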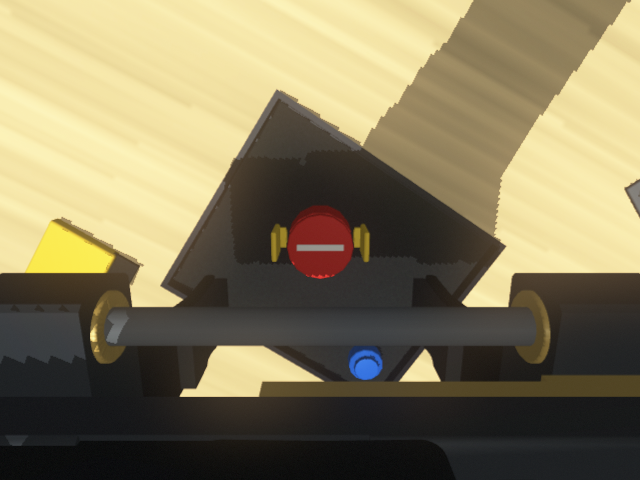

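The cap stands upright in the middle of the tray at (320,243) in the wrist view, with both tabs sprung back out. The bung and the other things look undisturbed.

```bash
python3 -c "
from bench import *
dwell(.3); job_done(); print(get_obs()['t'])"
```

```text
the job is handed in; nothing more can be done
the job is handed in; nothing more can be done
```

The cap is off the clamped jar and standing upright, released, on the floor of the tray. The job was handed in at about 44 s; no verdict is given.

**What I did:** I squeezed both tabs fully in at 18 N, with the jaws closing to 52 mm. I then turned the cap anticlockwise to 0.95 rad, where the resisting moment rose from about 0.05 to 0.3 N m. It lifted off with a pull of under 5 N, and I lowered it into the tray until it touched at about 5 N.

**Last checks:**
- **Cap position:** it stands at about (0.593, -0.013), close to the tray's centre at about (0.607, 0.005), with both tabs sprung back out.
- **Bystanders:** the bung, tub, spray bottles, tape, squeegee and brush look unmoved in the final pictures. I did not re-measure them.
- **One disagreement:** the cap touched the tray floor 2 to 3 mm lower than I had worked out. It probably slipped slightly in the grip while lifting off, which did no visible harm.

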